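# Reset the vent stay of the worm box

## Task

Open the vent of the worm-compost box wider: lift the flat stay bar off its pin (its thumb plate works as a lever: pressing it down raises the holed end), slide the vent hatch along with it, and let the bar down again so that its last hole, the one nearest the free tip, sits fully down over the pin. Then let go, and leave the other things on the bench where they are.

Things in the scene. Friction and masses are not known exactly. Their poses are not given: they have to be found in the camera images.
- worm_box: Low pine box fixed to the bench, 200 mm along its x, 420 mm along its y, 110 mm high; origin at the centre of its underside, z up. On its flat top an aluminium vent hatch, 136 x 125 mm, slides along the box's y between two rails. A flat steel stay bar is pivoted on the hatch and lies along the box's y over its centre line (x = 0).
- hatch (a joint): Travel of the vent hatch along the box's +y (opening), in m, range -0.012 to 0.112; starts near 0. The stay's pivot lies at box y = this value. About 1.2 N of rail friction; it stays where it is left. With the bar level, the end hole is over the pin when this equals the pin's box y + 0.150.
- stay (a joint): Pitch of the stay bar in rad, -0.02 to 0.38: 0 = level, fully seated on the pin's shoulder; grows as the thumb plate goes down and the holed end up. It falls back by its own weight (about 0.24 kg; 1 to 3 N on the thumb plate holds it up). A hole at distance d from the pivot clears the 15 mm pin only above about 15 mm / d (0.25 rad at 60 mm).
- pivot (a point): Pivot of the stay on the hatch, between two cheeks, mid-thickness of the bar, 36.5 mm above the box top; moves with the hatch. The bar, 30 mm wide and 5 mm thick, runs from here 168 mm to the box's -y (free tip), with 15 mm holes at 60, 90, 120 and 150 mm. It only pitches here and travels with the hatch.
- thumb_plate (a point): Middle of the upper face of the stay's thumb plate, 56 mm from the pivot towards box +y, 149 mm above the bench when level. Plate 44 mm wide (x), 64 mm long (24 to 88 mm from the pivot), with a lip 7 mm high at its outer end (84 to 88 mm). Press it down; drag it or push the lip to slide the hatch. 17 mm down here = 0.31 rad; travel ends at 21 mm.
- end_hole (a point): Centre of the 15 mm hole nearest the bar's free tip, 150 mm from the pivot, mid-thickness of the bar: the hole that must go over the pin. With the bar pitched up it stands some mm nearer the pivot in plan than when level.
- pin_top (a point): Top of the fixed steel pin: 10 mm thick, round-tipped, 15 mm tall on a 22 mm wide shoulder post 34 mm high on the box top (tip 159 mm above the bench). It stands at box x = 0 and y = -60, -90 or -120 mm, so the first, second or third hole from the pivot is on it at the start; flat plugs 4 mm high fill the other two places.
- tub: Bystander: blue plastic storage tub with clip-on lid, 196 x 244 x 141 mm; origin at the centre of its underside.
- pots: Bystander: two stacked terracotta pots, 126 mm wide, 147 mm high; origin at the centre of the underside.
- trowel: Bystander: stainless trowel with wooden handle lying along its x, about 320 mm long, 30 mm high; origin at the bench under the blade's neck.
- scoop: Bystander: aluminium scoop lying on the tub's lid, 120 x 80 x 50 mm with a 100 mm handle to its -x; origin at the centre of its underside.

How it is judged:
On the way, in this order (a step that is already met when the one before it is completed fails the run):
1. the stay bar is lifted (pitched up by more than 0.12 rad) (value of joint stay above 0.12 rad), for 0.1 s.
2. the end hole has dropped over the pin (value of joint stay below 0.03 rad and horizontal distance between end_hole and pin_top below 0.005 m), for 0.2 s.
At the end, for the whole second after the job is handed in: The stay's end hole is over the pin (centres within 5 mm in plan), the bar is level on the shoulder (pitch under 0.03 rad), the hatch is at rest (under 10 mm/s), and tub, pots, trowel and scoop were never moved more than 30 mm (all of step 2 and velocity of joint hatch between -0.01 and 0.01 m/s); the robot touches nothing.
It fails at once if a bystander (tub, pots, trowel or scoop) is moved more than 30 mm (distance of any of tub, pots, trowel, scoop from where it was at the start of the episode above 0.03 m).
It also fails if it takes over 35 s, if anything falls off the work surface, if the arm or the gripper's body presses on something with over 40 N, if the wrist force passes 120 N, or if a joint passes its speed limit or range.

## Robot

A 7-joint arm with a two-finger parallel gripper is mounted at the origin on the work surface. World frame = base frame: x ahead of the robot, y to its left, z up, the work surface at z = 0. Lengths are in m, angles in rad, forces in N, time in s.
With the tool pointing down it reaches from about 0.425 to 1.025 m from the base axis. Payload 9.4 kg.
Tool frame: the origin (TCP) lies midway between the tips of the shut fingers; the grasp point (between the pads) lies 19 mm behind it; z points along the fingers, y is the direction in which the jaws open and shut (so a half turn about z gives the same grasp; the last joint's range is limited). The gripper opens to 85 mm and grips with 20 to 120 N. Pads are 22 mm wide; open, the fingers measure 114 mm over their backs; the gripper's body (76 mm by 85 mm) begins 54 mm behind the grasp point. The pads swing forward as they close: fully open they stand 13 mm farther back than shut.
Start: joints at [1.263, 0.599, -0.003, 1.599, 0.002, 0.943, -0.08], TCP at [0.166, -0.706, 0.231] pointing down, gripper open.
Joint ranges: [-2.57, 2.57], [-0.35, 1.97], [-1.29, 1.29], [0.11, 2.56], [-1.05, 4.19], [0.11, 1.86], [-2.63, 2.63]. Speed limits (rad/s): [2.22, 2.22, 3.01, 3.01, 3.14, 3.14, 3.14].

## Interface

Orientations are given as a unit quaternion [w, x, y, z].
In Python, from workcell import robot gives the robot as it stands.
- The arm moves only by the shell command python3 -m jog 'ROWS' [FORCE]. ROWS is JSON, a list that holds one entry, the list of rows, each a list of 5 numbers: the finger opening in mm, from 0 to 85.4, then the shift along the tool's x, y, z in mm, then the turn about the tool's z in degrees. A call has 1 to 20 rows; each row shifts and turns the commanded pose from where the row before left it, along the tool's axes as they then stand; what a row does not reach is not made up. A row lasts 1/12 s, in which the tool goes at most 41.7 mm and 7.16 degrees, less where a joint would pass 70% of its speed; a pose out of reach is approached as far as the arm can. A call with a gripper value outside its range is refused whole. The fingers move at their own pace and stop on an object; FORCE is the grip in N (left out, the last holds). Time passes only in rows, so rows that do not move let the fingers close. It gives the time, the measured TCP pose, the force and the opening at its end, in the units of the state.
- robot.observe(): the state, without advancing time (a new reading comes with each control period).
- robot.camera(name): name is "scene" or "top"; returns a dict with "color" (420x560x3 uint8, red, green, blue), "K" (3x3 intrinsics, pixels), "rvec" (rotation vector, rad) and "tvec" (3), from world to camera coordinates, as OpenCV has them. Camera axes: x right, y down, z forward; pixel columns grow to the right and rows downward; lengths in m; the calibration is good to about 2 mm. A picture is of the moment at which its call begins. There is no depth.
- robot.hand_in(): hands the job in, once; it reports no verdict.
The state is a dict: "time": time; "qpos": joint angles; "dq": joint speeds; "joint_efforts": joint torques, N m; "eef_pos": TCP position; "tool_rot": TCP orientation; "contact_force": force on the tool from outside, world axes, zero at the start; "torque": the same for the moment, N m; "width": opening from 0.0 (shut) to 1.0 (fully open).
Only numpy, scipy, OpenCV 4.12 (cv2) and the standard library are available. Lean on these libraries where they do the work, as an engineer would, in place of code of your own. Each camera call takes 0.05 s, during which the arm holds its last target. There are 200 camera calls.

## Working session

There is one attempt and no reset: what is moved stays moved. The work goes in short steps, Python scripts to look and compute and a shell command to move; the robot and the scene stay as the last step left them, time stands still between calls to the robot, and variables do not carry over. Pictures are saved under pics/ and viewed, about 8 in all and at most 12, crops included, and the job is handed in when it is done.

```bash
mkdir -p pics; ls; python3 - <<'E'
from workcell import robot
import cv2,numpy as np
for n in("scene","top"):
    c=robot.camera(n); cv2.imwrite(f"pics/{n}0.png",c["color"][:,:,::-1]); np.savez(f"{n}.npz",**c)
    R=cv2.Rodrigues(np.array(c["rvec"],float))[0]; print(n,c["K"],-R.T@np.array(c["tvec"]).ravel())
print(robot.observe())
E
```

```text
pics
scene [[470.26247923   0.         272.25964676]
 [  0.         470.26247923 204.94560216]
 [  0.           0.           1.        ]] [ 1.34924337 -0.10714093  0.9773326 ]
top [[419.41501021   0.         273.4960164 ]
 [  0.         419.41501021 211.49837804]
 [  0.           0.           1.        ]] [0.41469869 0.13218604 1.13447127]
{'time': 0.1, 'qpos': array([ 1.26330836,  0.60008291, -0.00256657,  1.60004699,  0.00181483,
        0.94287079, -0.07981515]), 'dq': array([ 3.24774895e-04,  8.81612739e-04, -8.58327724e-05, -8.35434223e-04,
        7.24534747e-04, -4.07084300e-04,  1.09970497e-03]), 'joint_efforts': array([ 6.90835543e-03, -7.77985311e+01,  1.57041181e+00, -2.58626193e+01,
        1.26638002e-02,  5.49774224e-03, -1.07000216e-05]), 'eef_pos': array([ 0.16574435, -0.70537673,  0.2304767 ]), 'tool_rot': array([-6.87788899e-04,  9.93345153e-01,  1.15173407e-01, -1.45077997e-04]), 'contact_force': array([0.51336461, 0.10296335, 0.19653464]), 'torque': array([-0.01507197,  0.01127318, -0.03242163]), 'width': 0.9989105503304159}
```

View pics/scene0.png

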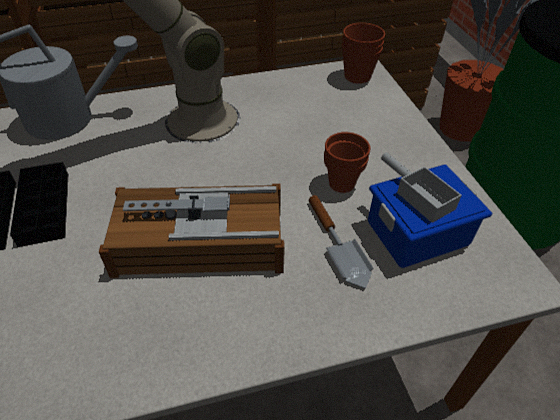

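View pics/top0.png

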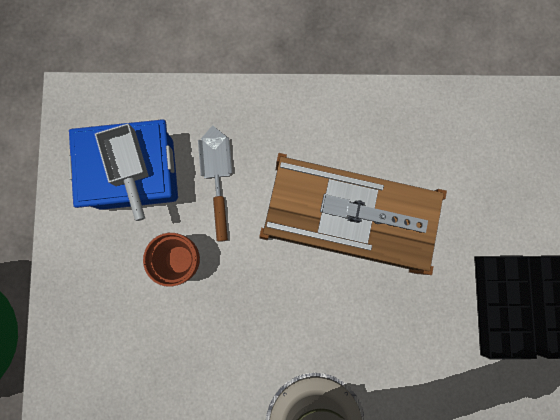

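The scene view shows the box with its bar at px (123..228, 205). In the top view the box corners are about (280,155), (443,192), (432,271) and (263,236), and the bar runs from (325,203) to (427,225). I'll enlarge the top view next.

```bash
python3 - <<'E'
import cv2,numpy as np
a=np.load("top.npz")["color"][140:285,255:455,::-1]
b=np.load("scene.npz")["color"][175:280,95:295,::-1]
cv2.imwrite("pics/crop.png",cv2.resize(a,None,fx=4,fy=4,interpolation=cv2.INTER_CUBIC))
E
```

```text
(no output)
```

View pics/crop.png

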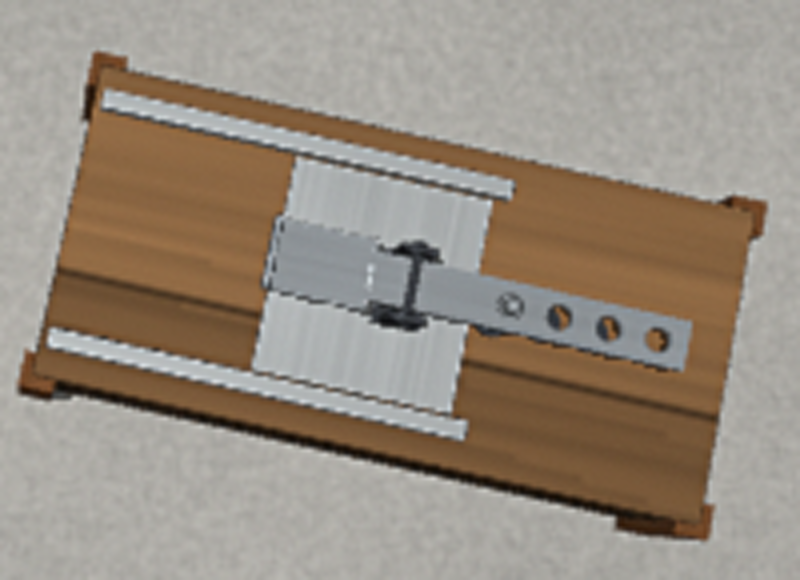

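The pin shows in the first hole (crop (511,306)), so the pin is at y=-60 and the hatch must travel +90 mm to 0.090. The other holes are at (560,318), (609,328) and (657,340). The plate's outer end is at (272,253).

```bash
cat > h.py <<'E'
import cv2,numpy as np
def bp(n,uv,z):
    c=np.load(n+".npz") if isinstance(n,str) else n
    R=cv2.Rodrigues(np.array(c["rvec"],float))[0]; C=-R.T@np.array(c["tvec"],float).ravel()
    d=R.T@np.linalg.inv(c["K"])@np.array([*uv,1.0]); return C+d*(z-C[2])/d[2]
def proj(c,P):
    return cv2.projectPoints(np.array(P,float).reshape(-1,3),np.array(c["rvec"],float),np.array(c["tvec"],float),np.array(c["K"]),None)[0].reshape(-1,2)
E
python3 - <<'E'
from h import *
f=lambda u,v:((u+.5)/4-.5+255,(v+.5)/4-.5+140)
P={}
for k,u,v,z in [("h60",511,306,.149),("h90",560,318,.149),("h120",609,328,.149),("h150",657,340,.149),("tip",688,345,.149),("plate",272,253,.153),("rod",414,285,.1465)]:
    P[k]=bp("top",f(u,v),z)[:2]; print(k,P[k].round(4))
d=P["tip"]-P["plate"]; print("len",np.linalg.norm(d), "h",np.linalg.norm(P["h150"]-P["h60"]))
y=-d/np.linalg.norm(d); x=np.array([y[1],-y[0]])
d2=P["h60"]-P["h150"];print("angles",np.arctan2(-d[1],-d[0]),np.arctan2(d2[1],d2[0]))
piv=np.mean([P[k]+y*l for k,l in [("h60",.06),("h90",.09),("h120",.12),("h150",.15),("tip",.168),("plate",-.088)]],0)
print("y",y,"x",x,"piv",piv,"thumb",piv+.056*y)
for u,v in [(105,62),(755,205),(703,528),(28,385)]:
    p=bp("top",f(u,v),.11)[:2]; r=p-piv; print("corner box",r@x,r@y)
E
```

```text
h60 [ 0.5219 -0.1521]
h90 [ 0.5147 -0.1812]
h120 [ 0.5087 -0.2103]
h150 [ 0.5015 -0.2388]
tip [ 0.4984 -0.2573]
plate [ 0.5533 -0.0094]
rod [ 0.5349 -0.095 ]
len 0.2538410997022995 h 0.08910033440711211
angles 1.3530586262369928 1.3390873568381734
y [0.21602129 0.97638865] x [ 0.97638865 -0.21602129] piv [ 0.53441408 -0.09350225] thumb [ 0.54651127 -0.03882449]
corner box 0.10322559866072988 0.2076910478640376
corner box 0.10253081035680639 -0.20850967861562006
corner box -0.10176806411543923 -0.2099950057392356
corner box -0.10444983579926126 0.21121528044493856
```

The measured lengths agree with the given sizes: 254 mm against 256 mm for the bar, and the corners at ±0.10/±0.21. Next I move above the plate with the fingers shut, then turn the tool's x along box y.

```bash
python3 -m jog '[[[0,26.4,-28.6,0,0],[0,26.4,-28.6,0,0],[0,26.4,-28.6,0,0],[0,26.4,-28.6,0,0],[0,26.4,-28.6,0,0],[0,26.4,-28.6,0,0],[0,26.4,-28.6,0,0],[0,26.4,-28.6,0,0],[0,26.4,-28.6,0,0],[0,26.4,-28.6,0,0],[0,26.4,-28.6,0,0],[0,26.4,-28.6,0,0],[0,26.4,-28.6,0,0],[0,26.4,-28.6,0,0],[0,26.4,-28.6,0,0],[0,26.4,-28.6,0,0],[0,26.4,-28.6,0,0],[0,26.4,-28.6,0,0],[0,26.4,-28.6,0,0],[0,26.4,-28.6,0,0]]]' 20
python3 -m jog '[[[0,0,0,0,-7.1],[0,0,0,0,-7.1],[0,0,0,0,-7.1],[0,0,0,0,-7.1],[0,0,0,0,-7.1],[0,0,0,0,-7.1],[0,0,0,0,-7.1],[0,0,0,0,-7.1],[0,0,0,0,-7.1],[0,0,0,0,0],[0,0,0,0,0]]]'
cat > st.py <<'E'
from h import *
from workcell import robot
from scipy.spatial.transform import Rotation as Ro
o=robot.observe(); p=o["eef_pos"]; w=o["tool_rot"]
R=Ro.from_quat([w[1],w[2],w[3],w[0]]).as_matrix()
piv=np.array([.5344,-.0935]); y=np.array([np.cos(1.35),np.sin(1.35)]); x=np.array([y[1],-y[0]])
d=p[:2]-piv
print("t",o["time"],"box x,y mm",(1e3*d@x).round(1),(1e3*d@y).round(1),"z",(1e3*p[2]).round(1),"yaw err deg",np.degrees(np.arctan2(R[1,0],R[0,0])-1.35).round(2),"tool z",R[:,2].round(3),"F",o["contact_force"].round(1),"w",o["width"])
E
python3 st.py
```

```text
time: 1.77
eef_pos: [0.5494, -0.0263, 0.2311]
tool_rot: [0.0, 0.993, 0.115, -0.0]
contact_force: [1.4, -1.0, 0.1]
width: 0.003
time: 2.68
eef_pos: [0.5488, -0.0284, 0.231]
tool_rot: [-0.0, 0.783, 0.622, -0.0]
contact_force: [0.5, 0.6, -0.1]
width: -0.003
t 2.6833 box x,y mm -0.2 66.7 z 231.0 yaw err deg -0.47 tool z [-0.001  0.    -1.   ] F [ 0.5  0.6 -0.1] w -0.002544416538743089
```

```bash
python3 -m jog '[[[0,0,0,30,0],[0,0,0,30,0],[0,0,0,14,0],[0,0,0,2,0],[0,0,0,2,0],[0,0,0,2,0],[0,0,0,2,0],[0,0,0,2,0],[0,0,0,2,0],[0,0,0,2,0],[0,0,0,2,0],[0,0,0,2,0],[0,0,0,2,0],[0,0,0,0,0],[0,0,0,0,0]]]'
python3 st.py; python3 - <<'E'
from h import *
from workcell import robot
c=robot.camera("scene")["color"][150:280,90:300,::-1]
cv2.imwrite("pics/press.png",cv2.resize(c,None,fx=3.5,fy=3.5,interpolation=cv2.INTER_CUBIC))
E
```

```text
time: 3.93
eef_pos: [0.5487, -0.0282, 0.137]
tool_rot: [-0.0, 0.782, 0.623, -0.0]
contact_force: [0.1, -0.0, 1.1]
width: 0.005
t 3.9333 box x,y mm -0.3 66.9 z 137.0 yaw err deg -0.23 tool z [-0.001 -0.    -1.   ] F [ 0.1 -0.   1.1] w 0.004914569732117101
```

View pics/press.png

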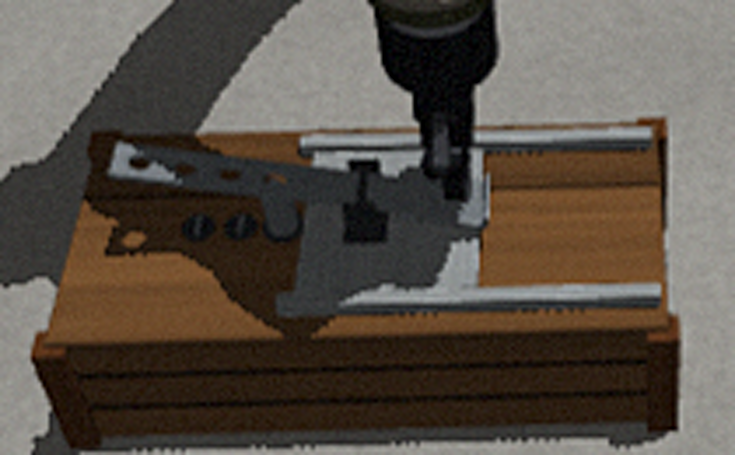

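The bar is lifted (its tip is at crop (115,160)), and the finger sits on the plate inside the lip. The pin post is at (283,220), nearest the pivot. I press a bit more and work out the pitch from the tip's pixel position.

```bash
python3 -m jog '[[[0,0,0,1.5,0],[0,0,0,1.5,0],[0,0,0,1.5,0],[0,0,0,1,0],[0,0,0,0,0],[0,0,0,0,0]]]'
python3 st.py; python3 - <<'E'
from h import *
from workcell import robot
c=robot.camera("scene"); im=c["color"][150:280,90:300,::-1]
cv2.imwrite("pics/press2.png",cv2.resize(im,None,fx=3.8,fy=3.8,interpolation=cv2.INTER_CUBIC))
piv=np.array([.5344,-.0935]); y=np.array([np.cos(1.35),np.sin(1.35)]); x=np.array([y[1],-y[0]])
for th in (0.2,.25,.28,.31,.34,.38):
    P=[]
    for s in(-1,1):
        q=piv-y*(.168*np.cos(th)-.0025*np.sin(th))+x*.015*s
        P.append([*q,.1465+.168*np.sin(th)+.0025*np.cos(th)])
    print(th,((proj(c,P)-[90,150]+.5)*3.8-.5).round(0).tolist())
E
```

```text
time: 4.48
eef_pos: [0.549, -0.0281, 0.1317]
tool_rot: [-0.0, 0.782, 0.623, -0.0]
contact_force: [0.5, -1.0, 0.8]
width: -0.004
t 4.4833 box x,y mm -0.1 67.0 z 131.7 yaw err deg -0.22 tool z [-0.  0. -1.] F [ 0.5 -1.   0.8] w -0.003934409339741266
0.2 [[125.0, 152.0], [116.0, 186.0]]
0.25 [[125.0, 143.0], [116.0, 177.0]]
0.28 [[125.0, 137.0], [117.0, 171.0]]
0.31 [[126.0, 132.0], [117.0, 166.0]]
0.34 [[127.0, 126.0], [118.0, 160.0]]
0.38 [[129.0, 119.0], [120.0, 153.0]]
```

View pics/press2.png

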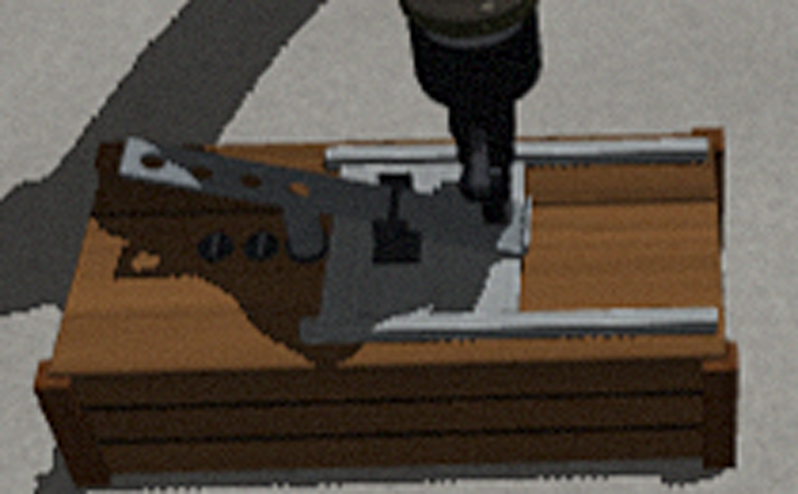

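Tip corners at about (128,137) and (121,177) give a pitch of about 0.26. I press 4 mm more and slide +60 mm along box y.

```bash
python3 -m jog '[[[0,0,0,2,0],[0,0,0,2,0],[0,0,0,0,0],[0,2,0,0,0],[0,3,0,0,0],[0,5,0,0,0],[0,5,0,0,0],[0,5,0,0,0],[0,5,0,0,0],[0,5,0,0,0],[0,5,0,0,0],[0,5,0,0,0],[0,5,0,0,0],[0,5,0,0,0],[0,5,0,0,0],[0,3,0,0,0],[0,2,0,0,0],[0,0,0,0,0],[0,0,0,0,0]]]'
python3 st.py; python3 - <<'E'
from h import *
from workcell import robot
c=robot.camera("scene"); im=c["color"][150:280,90:300,::-1]
cv2.imwrite("pics/slide.png",cv2.resize(im,None,fx=3.8,fy=3.8,interpolation=cv2.INTER_CUBIC))
piv0=np.array([.5344,-.0935]); y=np.array([np.cos(1.35),np.sin(1.35)]); x=np.array([y[1],-y[0]])
for h in (0,.05,.055,.06):
  for th in (.25,.31):
    piv=piv0+y*h;P=[]
    for s in(-1,1):
        q=piv-y*(.168*np.cos(th)-.0025*np.sin(th))+x*.015*s
        P.append([*q,.1465+.168*np.sin(th)+.0025*np.cos(th)])
    print(h,th,((proj(c,P)-[90,150]+.5)*3.8-.5).round(0).tolist())
E
```

```text
time: 6.12
eef_pos: [0.5624, 0.0307, 0.1278]
tool_rot: [-0.0, 0.782, 0.624, 0.0]
contact_force: [0.2, 0.6, 0.8]
width: -0.002
t 6.1167 box x,y mm 0.2 127.4 z 127.8 yaw err deg -0.2 tool z [ 0.  0. -1.] F [0.2 0.6 0.8] w -0.0020761586880330193
0 0.25 [[125.0, 143.0], [116.0, 177.0]]
0 0.31 [[126.0, 132.0], [117.0, 166.0]]
0.05 0.25 [[205.0, 141.0], [198.0, 175.0]]
0.05 0.31 [[207.0, 129.0], [199.0, 163.0]]
0.055 0.25 [[213.0, 140.0], [206.0, 174.0]]
0.055 0.31 [[215.0, 129.0], [208.0, 163.0]]
0.06 0.25 [[221.0, 140.0], [214.0, 174.0]]
0.06 0.31 [[223.0, 129.0], [216.0, 163.0]]
```

View pics/slide.png

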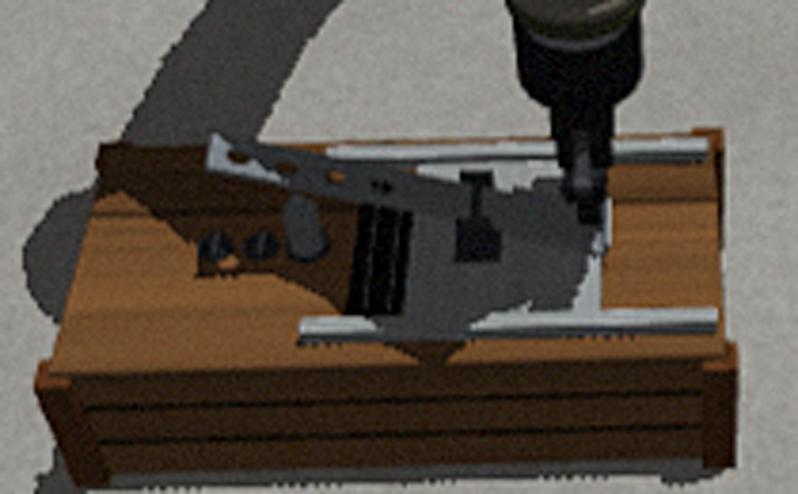

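Tip corners at (214,134) and (208,169) put the hatch at about 53 mm and the pitch at about 0.28. The finger is now against the lip, 74 mm from the pivot. I move 34 mm further and check in both views.

```bash
python3 -m jog '[[[0,2,0,0,0],[0,4,0,0,0],[0,5,0,0,0],[0,5,0,0,0],[0,5,0,0,0],[0,5,0,0,0],[0,4,0,0,0],[0,2,0,0,0],[0,2,0,0,0],[0,0,0,0,0],[0,0,0,0,0]]]'
python3 st.py; python3 - <<'E'
from h import *
from workcell import robot
piv0=np.array([.5344,-.0935]); y=np.array([np.cos(1.35),np.sin(1.35)]); x=np.array([y[1],-y[0]])
ims=[]
for n,r0,c0 in(("scene",175,110),("top",185,335)):
    c=robot.camera(n); im=c["color"][r0:r0+60,c0:c0+100,::-1]
    ims.append(cv2.resize(im,None,fx=7,fy=7,interpolation=cv2.INTER_CUBIC)[:300 if n=="top" else 300])
    for h in (.08,.085,.09):
      for th in (.25,.29):
        piv=piv0+y*h;P=[]
        for d,xx in((.168,-.015),(.168,.015),(.15,0)):
            q=piv-y*(d*np.cos(th)-.0025*np.sin(th))+x*xx
            P.append([*q,.1465+d*np.sin(th)+.0025*np.cos(th)])
        P.append([*(piv0-y*.06),.159])
        print(n,h,th,((proj(c,P)-[c0,r0]+.5)*7-.5+[0,300*(n=="top")]).round(0).tolist())
cv2.imwrite("pics/both.png",np.vstack(ims))
E
```

```text
time: 7.08
eef_pos: [0.57, 0.0639, 0.1278]
tool_rot: [-0.0, 0.782, 0.623, 0.0]
contact_force: [-0.2, 0.4, -0.4]
width: -0.005
t 7.0833 box x,y mm 0.3 161.4 z 127.8 yaw err deg -0.21 tool z [ 0.  0. -1.] F [-0.2  0.4 -0.4] w -0.005136279230689857
scene 0.08 0.25 [[327.0, 82.0], [315.0, 145.0], [375.0, 121.0], [402.0, 176.0]]
scene 0.08 0.29 [[329.0, 68.0], [317.0, 131.0], [377.0, 109.0], [402.0, 176.0]]
scene 0.085 0.25 [[341.0, 81.0], [330.0, 144.0], [390.0, 120.0], [402.0, 176.0]]
scene 0.085 0.29 [[344.0, 68.0], [332.0, 130.0], [392.0, 108.0], [402.0, 176.0]]
scene 0.09 0.25 [[356.0, 81.0], [345.0, 144.0], [404.0, 120.0], [402.0, 176.0]]
scene 0.09 0.29 [[358.0, 67.0], [347.0, 130.0], [407.0, 108.0], [402.0, 176.0]]
top 0.08 0.25 [[429.0, 569.0], [445.0, 479.0], [381.0, 514.0], [343.0, 520.0]]
top 0.08 0.29 [[429.0, 565.0], [446.0, 476.0], [381.0, 511.0], [343.0, 520.0]]
top 0.085 0.25 [[414.0, 565.0], [430.0, 476.0], [366.0, 510.0], [343.0, 520.0]]
top 0.085 0.29 [[414.0, 562.0], [431.0, 472.0], [366.0, 507.0], [343.0, 520.0]]
top 0.09 0.25 [[399.0, 562.0], [415.0, 473.0], [351.0, 507.0], [343.0, 520.0]]
top 0.09 0.29 [[399.0, 559.0], [416.0, 469.0], [351.0, 504.0], [343.0, 520.0]]
```

View pics/both.png

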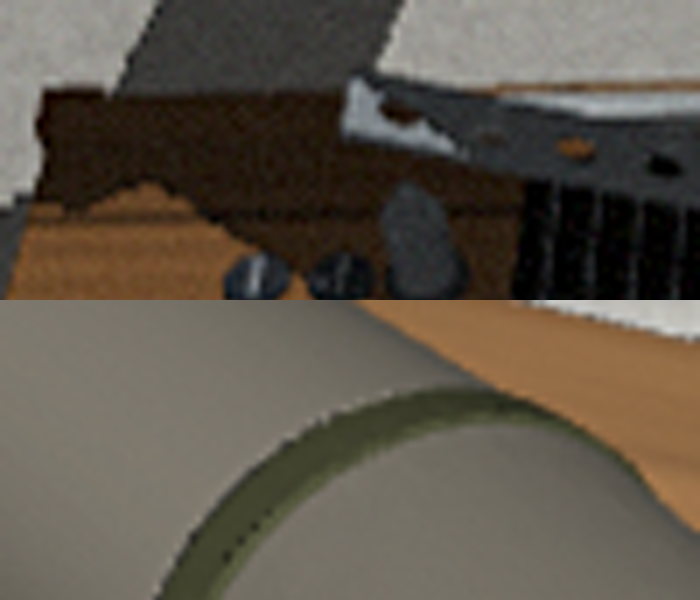

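The top view is blocked by the arm. In the scene view the tip corners are at (350,76) and (342,135), the end hole at (402,111) and the pin tip at (405,181). Together they give a hatch position of about 87.5 mm, which matches the sum of the moves. I push 2.5 mm more and let the bar down gently.

```bash
python3 -m jog '[[[0,1.5,0,0,0],[0,1,0,0,0],[0,0,0,0,0],[0,0,0,-2,0],[0,0,0,-2,0],[0,0,0,-2,0],[0,0,0,-2,0],[0,0,0,-2,0],[0,0,0,-2,0],[0,0,0,-2,0],[0,0,0,-2,0],[0,0,0,-2,0],[0,0,0,-2,0],[0,0,0,-2,0],[0,0,0,-2,0],[0,0,0,-3,0],[0,0,0,-10,0],[0,0,0,0,0]]]'
python3 st.py; python3 - <<'E'
from h import *
from workcell import robot
c=robot.camera("scene"); r0,c0=175,110; im=c["color"][r0:r0+75,c0:c0+110,::-1]
cv2.imwrite("pics/down.png",cv2.resize(im,None,fx=7,fy=7,interpolation=cv2.INTER_CUBIC))
piv0=np.array([.5344,-.0935]); y=np.array([np.cos(1.35),np.sin(1.35)]); x=np.array([y[1],-y[0]])
for h in (.085,.09,.095):
  for th in (0,.1):
        piv=piv0+y*h;P=[]
        for d,xx in((.168,-.015),(.168,.015),(.15,0)):
            q=piv-y*(d*np.cos(th)-.0025*np.sin(th))+x*xx
            P.append([*q,.1465+d*np.sin(th)+.0025*np.cos(th)])
        P.append([*(piv0-y*.06),.159])
        print(h,th,((proj(c,P)-[c0,r0]+.5)*7-.5).round(0).tolist())
E
```

```text
time: 8.68
eef_pos: [0.5713, 0.0664, 0.1665]
tool_rot: [0.0, 0.782, 0.623, 0.001]
contact_force: [-0.3, -0.1, 0.2]
width: -0.002
t 8.6833 box x,y mm 1.0 164.1 z 166.5 yaw err deg -0.21 tool z [ 0.002  0.001 -1.   ] F [-0.3 -0.1  0.2] w -0.0021693966830731003
0.085 0 [[346.0, 167.0], [334.0, 229.0], [392.0, 196.0], [402.0, 176.0]]
0.085 0.1 [[340.0, 133.0], [329.0, 195.0], [388.0, 166.0], [402.0, 176.0]]
0.09 0 [[360.0, 166.0], [349.0, 229.0], [407.0, 196.0], [402.0, 176.0]]
0.09 0.1 [[355.0, 132.0], [344.0, 195.0], [402.0, 166.0], [402.0, 176.0]]
0.095 0 [[374.0, 166.0], [364.0, 228.0], [421.0, 195.0], [402.0, 176.0]]
0.095 0.1 [[369.0, 132.0], [358.0, 195.0], [417.0, 165.0], [402.0, 176.0]]
```

View pics/down.png

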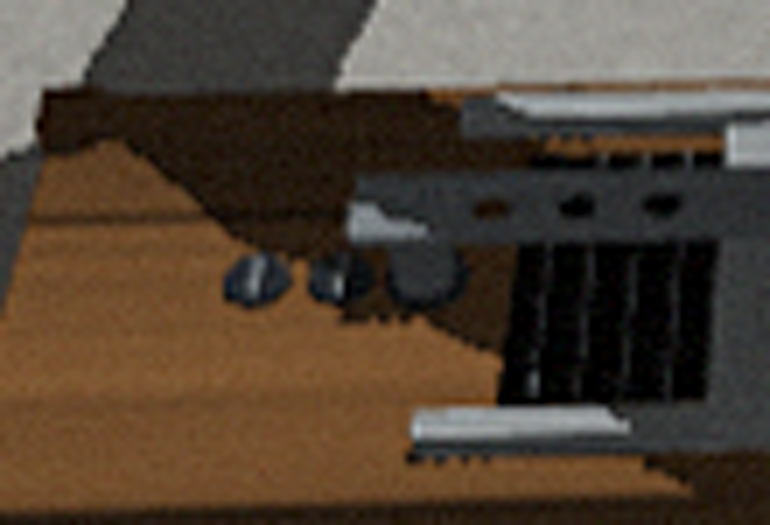

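The tip corners at (356,172) and (347,240) show the bar level, with the hatch at about 89 mm and the end hole over the pin. I withdraw upwards and to the side for a clear final look.

```bash
python3 -m jog '[[[0,0,0,-30,0],[0,0,0,-40,0],[0,0,0,-40,0],[0,-35,0,0,0],[0,-35,0,0,0],[0,-35,0,0,0],[0,-35,0,0,0],[0,-35,0,0,0],[0,-35,0,0,0],[0,-35,0,0,0],[0,-35,0,0,0],[0,-35,0,0,0],[0,-35,0,0,0],[0,-35,0,0,0],[0,-35,0,0,0],[0,-35,0,0,0],[0,-35,0,0,0],[0,-35,0,0,0],[0,0,0,0,0],[0,0,0,0,0]]]'
python3 - <<'E'
from h import *
from workcell import robot
t=robot.camera("top"); s=robot.camera("scene")
a=cv2.resize(t["color"][165:250,300:445,::-1],None,fx=5,fy=5,interpolation=cv2.INTER_CUBIC)
b=cv2.resize(s["color"][185:220,130:275,::-1],None,fx=5,fy=5,interpolation=cv2.INTER_CUBIC)
cv2.imwrite("pics/final.png",np.vstack([a,b])); np.savez("top1.npz",**t)
d=[np.abs(np.load("top.npz")["color"][100:290,60:245].astype(int)-t["color"][100:290,60:245]).max(2)]
print("bystander region changed px",(d[0]>60).sum())
piv0=np.array([.5344,-.0935]); y=np.array([np.cos(1.35),np.sin(1.35)]);P=[[*(piv0-y*.06),.159],[*(piv0+y*.03),.149]]
print(((proj(t,P)-[300,165]+.5)*5-.5).round(0),((proj(s,P)-[130,185]+.5)*5-.5+[0,425]).round(0))
E
```

```text
time: 10.4
eef_pos: [0.4522, -0.448, 0.2742]
tool_rot: [-0.0, 0.783, 0.622, -0.0]
contact_force: [0.9, 0.5, -0.2]
width: 0.0
bystander region changed px 0
[[420. 257.]
 [229. 218.]] [[187. 500.]
 [376. 509.]]
```

View pics/final.png

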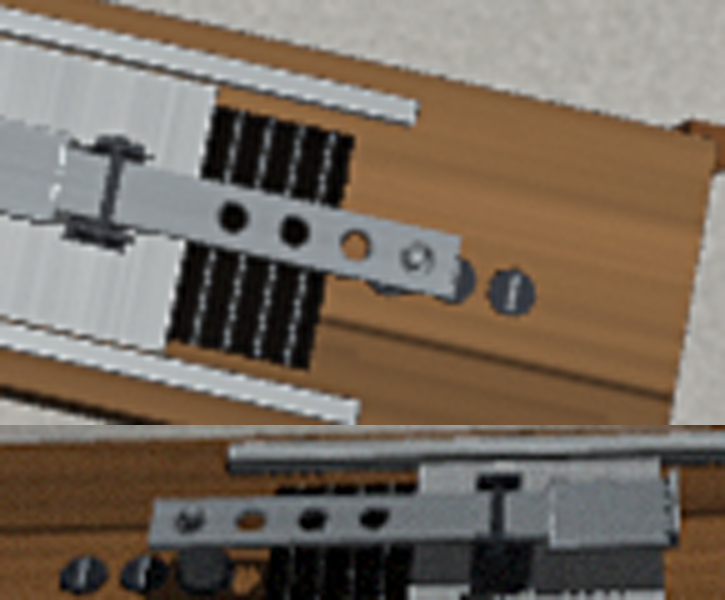

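The pin tip is visible inside the end hole in both views (top (418,258), scene (189,520)). The bar lies level and the bystander region is unchanged.

```bash
python3 -c "
from workcell import robot
print(robot.hand_in())"
```

```text
the job is handed in; nothing more can be done
None
```

The vent is open wider: the stay bar's last hole is down over the pin, the arm is clear of the box, and I've handed the job in. It took about 10.5 s on the robot's clock, against the 35 s limit.

**What I did:** I pressed the thumb plate with the shut fingers until the bar was pitched up about 0.28 rad. Then I pushed the lip to slide the hatch about 90 mm, let the bar down and withdrew.

**Last checks:**
- **Hole on pin:** the pin tip shows inside the end hole in both camera views.
- **Bar level:** the tip corners in the scene view match a level bar. They sat a little lower than predicted, within measuring error.
- **Hatch position:** I measured about 89 mm against the 90 mm target. The hole has 2.5 mm of slack around the pin.
- **Other things:** in the top view, the area with the tub, pots, trowel and scoop had not changed since the start.

No check failed. The top view was blocked by the arm during the slide, so I relied on the scene view there. I didn't measure the hatch's speed directly, and handing in gave no verdict.

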